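# Load the ball mill from the curved ball rack

### The job

Load the ball mill: push the larger of the two ceramic balls along the curved wire rack to the gap in the rack's upper rails, lift it out there and set it down gently in the mill's steel bowl, then put the lid squarely and fully home on the bowl. Leave the smaller ball in the rack and leave the bottle, jar, dishes and tube rack standing where they are.

Things in the scene. Friction and masses are not known exactly. Their poses are not given: they have to be found in the camera images.
- rack: U-shaped ball track of steel wire, fixed. Origin on the bench at the centre of the bend, z up. Its centre line: half circle of radius 90 mm about the origin on the -x side, from (0,90) over the apex (-90,0) to (0,-90), then two straight legs along +x at y=+90 and y=-90 to a cross wire (56 mm high) at x=125. 6 mm posts up to 87 mm high stand 39 mm either side of the centre line.
- rack_gap (a point): Centre of a large ball at rest at the apex, 55 mm above the bench; axes as the rack's. It is the middle of the exit gap: within 42 degrees either side of the apex (seen from the rack's origin) there are no upper rails, so a ball can be gripped there from either direction and lifted straight up. The lower rails dip 4 mm here, so a ball comes to rest.
- rack_rails (a point): Point on the centre line of the +y leg, at rack x=125, y=90 mm, at the axis height of the lower rails (30 mm). Two lower rails (8 mm wire, 18 mm either side of the centre line) carry the balls; two upper rails (25 mm either side, axis 84, top 88 mm high) keep them in. The 42 mm wide slot between the upper rails lets closed fingers reach down behind a ball and push it.
- ball_large_center (a point): centre of the larger white ceramic ball, 60 mm diameter, about 0.42 kg, glazed, rolling freely on the polished rails. It starts at rest in one of the two straight legs of the rack (either one), its centre 59 mm above the bench and at rack x between 0 and 40 mm.
- ball_small_center (a point): centre of the smaller white ceramic ball, 48 mm diameter, about 0.2 kg, which starts in the other leg of the rack, its centre 51 mm above the bench. It stays in the rack.
- mill: ball mill, fixed: grey base 180 x 180 x 40 mm with an open round steel bowl on it. Origin on the bench under the bowl's axis, z up. The bowl's wall is 4 mm thick, upright (outer radius 80, inner radius 76 mm) in its upper 52 mm, narrowing below that to an outer radius of 62 mm at its foot.
- bowl_rim (a point): centre of the bowl's mouth, at rim height (120 mm above the bench).
- bowl_floor (a point): centre of the bowl's flat inner floor (46 mm above the bench); a large ball at rest in the bowl has its centre 30 mm above the floor.
- lid: loose round lid of the bowl, 0.4 kg, starts flat on the bench. Origin at the centre of its underside, z up. From the underside upward: a plug of radius 69 mm, 6 mm thick, that drops inside the bowl; an aluminium disc of radius 84 mm from 6 to 14 mm, that rests on the rim; a black cylindrical knob of diameter 30 mm from 14 to 56 mm, on the axis. Fully home its origin lies on the bowl's axis 6 mm below the rim.
- reagent_bottle: bystander: amber bottle, 56 mm diameter, 110 mm tall, origin at the centre of its underside.
- sample_jar: bystander: small glass jar, 44 mm diameter, 65 mm tall, standing between the legs of the rack; origin at the centre of its underside.
- dish_stack: bystander: stack of culture dishes, 93 mm diameter, 61 mm tall, origin at the centre of its underside.
- tube_rack: bystander: aluminium rack with corked test tubes, 70 x 200 x 122 mm (x, y, z), origin at the centre of its underside.
Mind the look-alikes: they are no part of the job. What is shaped like the lid but green or turquoise is not meant.

How it is judged:
By the outcome, as a careful person would: the job done as asked, in the order asked, and still so for the second after the job is handed in, with the robot touching nothing.
It also fails if it takes over 70 s, if anything falls off the work surface, if the arm or the gripper's body presses on something with over 40 N, if the wrist force passes 120 N, or if a joint passes its speed limit or range.

### The arm

A 6-joint arm with a two-finger parallel gripper is mounted at the origin on the work surface. World frame = base frame: x ahead of the robot, y to its left, z up, the work surface at z = 0. Lengths are in m, angles in rad, forces in N, time in s.
With the tool pointing down it reaches from about 0.25 to 0.85 m from the base axis. Payload 12.5 kg.
Tool frame: the origin (TCP) lies midway between the tips of the shut fingers; the grasp point (between the pads) lies grasp_offset behind it (grasp_offset is the distance from the TCP to the grasp point, in m); y points along the fingers, x is the direction in which the jaws open and shut, and the axes are right-handed (so a half turn about y gives the same grasp; the last joint's range is limited). The gripper opens to 93 mm and grips with 3 to 60 N. Pads are 15 mm wide; open, the fingers measure 128 mm over their backs; the gripper's body (75 mm by 188 mm) begins 65 mm behind the grasp point.
Start: joints at [1.216, 0.351, 1.652, -0, 1.139, -0.085], TCP at [0.147, 0.53, 0.189] pointing down, gripper open.
Joint ranges: [-2.75, 2.75], [-0.79, 2.1], [0.01, 2.65], [-1.57, 4.71], [0.07, 3.14], [-2.87, 2.87]. Speed limits (rad/s): [2.22, 2.22, 2.79, 3.14, 3.14, 3.14].

### API

Orientations are given as a rotation vector (axis times angle).
In Python, from bench import move_ptp, line_to, move_j, command_gripper, sleep, ik, read_state, read_camera, MotionError, hand_in, grasp_offset gives the robot as it stands. The module is installed in compiled form; this text tells all that it offers. Calls block until the motion is done:
- move_ptp(position, orientation): joint-space move of the TCP to a pose.
- line_to(position, frame=None, rate=0.15, threshold=None): straight line of the TCP; frame=None keeps the orientation; rate is the mean speed in m/s. With threshold (N) it stops when the force on the tool has changed by that much, and returns True; else False.
- move_j(angles): joint-space move.
- command_gripper(opening, force=None): finger opening in m; force is the grip in N (None keeps the last); returns when the fingers have stopped.
- sleep(seconds).
- ik(position, orientation): joint angles nearest the present ones, or None.
- read_state(): the state.
- read_camera(name): name is "scene" or "top"; returns a dict with "color" (480x640x3 uint8, red, green, blue), "vfov" (degrees; the focal length in pixels is half the picture's height over the tangent of half this angle, whatever the lens; pixels are square), "cx", "cy" (the principal point, pixels), "dist" ([k1, k2, p1, p2, k3] as OpenCV has them; the pictures are not rectified), "world_to_cam" (4x4, takes a point from world to camera coordinates). Camera axes: x right, y down, z forward; pixel columns grow to the right and rows downward; lengths in m; the calibration is good to about 2 mm. A picture is of the moment at which its call begins. There is no depth.
A pose or a line that the arm cannot do raises MotionError and nothing moves.
- hand_in(): hands the job in, once; it reports no verdict.
The state is a dict: "time": time; "joint_pos": joint angles; "qvel": joint speeds; "joint_torque": joint torques, N m; "eef_pos": TCP position; "tool_rot": TCP orientation; "ft_force": force on the tool from outside, world axes, zero at the start; "moment": the same for the moment, N m; "grip_width": finger opening in m.
Only numpy, scipy, OpenCV 4.12 (cv2) and the standard library are available. Lean on these libraries where they do the work, as an engineer would, in place of code of your own. Each camera call takes 0.05 s, during which the arm holds its last target.

## Working session

There is one attempt and no reset: what is moved stays moved. The work goes in short steps, each a Python script; the robot and the scene stay as the last script left them, time stands still between calls to the robot, and variables do not carry over. Pictures are saved under pics/ and viewed, and the job is handed in when it is done.

```bash
mkdir -p pics
python3 - <<'E'
from bench import *
import cv2,pickle
for n in("scene","top"):
    c=read_camera(n); pickle.dump(c,open(f"{n}0.pkl","wb"))
    cv2.imwrite(f"pics/{n}0.png",c["color"][:,:,::-1]); print({k:v for k,v in c.items() if k!="color"})
print(grasp_offset,read_state())
E
```

```text
{'vfov': 57.771750003457164, 'cx': 325.027646310791, 'cy': 238.71220730291458, 'dist': array([-0.00761179,  0.        ,  0.        ,  0.        ,  0.        ]), 'world_to_cam': array([[-0.28033946,  0.9598142 , -0.01290331,  0.15807575],
       [ 0.71326729,  0.19929529, -0.67196069, -0.28017579],
       [-0.64238584, -0.1975806 , -0.7404744 ,  1.38489628],
       [ 0.        ,  0.        ,  0.        ,  1.        ]])}
{'vfov': 47.712643351728644, 'cx': 317.3678505915777, 'cy': 237.06861131804794, 'dist': array([-0.15447641,  0.        ,  0.        ,  0.        ,  0.        ]), 'world_to_cam': array([[-2.91353589e-03, -9.99845064e-01,  1.73597185e-02,
        -2.35634677e-02],
       [-9.85841471e-01, -3.85996192e-05, -1.67680031e-01,
         5.42478430e-01],
       [ 1.67654722e-01, -1.76024722e-02, -9.85688616e-01,
         1.26981289e+00],
       [ 0.00000000e+00,  0.00000000e+00,  0.00000000e+00,
         1.00000000e+00]])}
0.0188 {'time': 0.1, 'joint_pos': array([ 1.21639228e+00,  3.51199899e-01,  1.65232343e+00, -3.61340351e-05,
        1.13909014e+00, -8.45929271e-02]), 'qvel': array([-0.00032877, -0.00134421, -0.0024724 , -0.00103107, -0.00034162,
       -0.00105798]), 'joint_torque': array([ 4.55517857e-04, -4.98025739e+01, -2.85706866e+01,  7.00156786e-02,
        2.38907046e-02,  1.68392012e-05]), 'eef_pos': array([0.14647142, 0.52980395, 0.1889596 ]), 'tool_rot': array([-1.32541968, -1.00756935,  1.00897472]), 'ft_force': array([-0.22239102, -0.30306829,  0.51948263]), 'moment': array([ 0.07202266, -0.02122878,  0.01959299]), 'grip_width': 0.09311660510935127}
```

View pics/scene0.png

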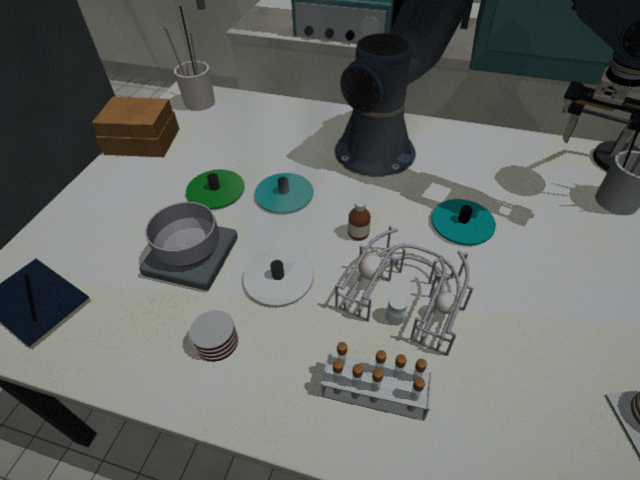

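View pics/top0.png

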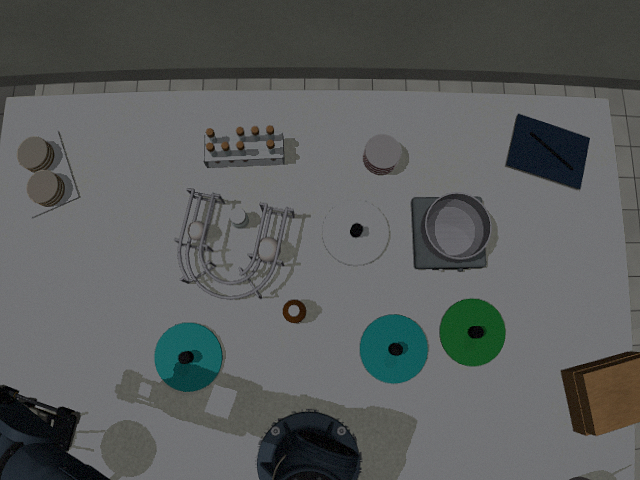

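```bash
cat > h.py <<'E'
import numpy as np,cv2,pickle
def K(c):
    f=c["color"].shape[0]/2/np.tan(np.radians(c["vfov"])/2)
    return np.array([[f,0,c["cx"]],[0,f,c["cy"]],[0,0,1]])
def proj(c,P):
    W=c["world_to_cam"]; P=np.atleast_2d(np.asarray(P,float))
    return cv2.projectPoints(P,cv2.Rodrigues(W[:3,:3])[0],W[:3,3],K(c),c["dist"])[0].reshape(-1,2)
def ray(c,uv,z):
    n=cv2.undistortPoints(np.array(uv,float).reshape(-1,1,2),K(c),c["dist"]).reshape(-1,2)
    W=c["world_to_cam"];R=W[:3,:3];o=-R.T@W[:3,3]
    d=np.c_[n,np.ones(len(n))]@R
    return o+d*((z-o[2])/d[:,2])[:,None]
def crop(c,x,y,w,h,s,name,gain=1.,marks=()):
    im=np.clip(c["color"].astype(float)*gain,0,255).astype(np.uint8)[:,:,::-1].copy()
    im=cv2.resize(im[y:y+h,x:x+w],None,fx=s,fy=s,interpolation=cv2.INTER_CUBIC)
    for P,col in marks:
        for u,v in P: cv2.circle(im,(int(round((u-x+.5)*s)),int(round((v-y+.5)*s))),1,col,-1)
    cv2.imwrite(name,im)
E
python3 - <<'E'
from h import *
t=pickle.load(open("top0.pkl","rb"));s=pickle.load(open("scene0.pkl","rb"))
crop(t,160,170,160,140,5,"pics/t_rack.png",1.6)
crop(s,320,220,170,140,4.5,"pics/s_rack.png")
crop(t,310,170,200,130,4,"pics/t_mill.png",1.5)
crop(s,120,180,220,150,3.6,"pics/s_mill.png")
E
```

```text
(no output)
```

View pics/t_rack.png

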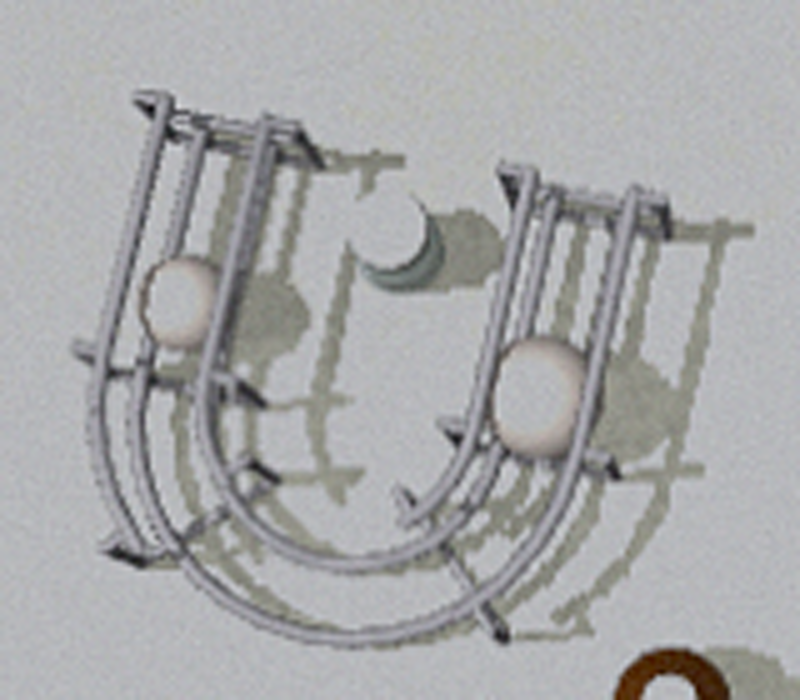

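View pics/s_rack.png

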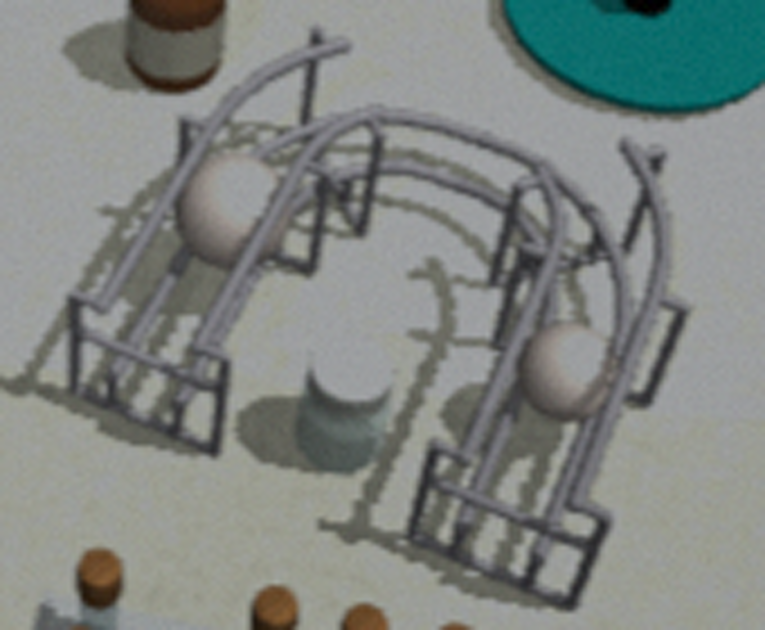

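View pics/t_mill.png

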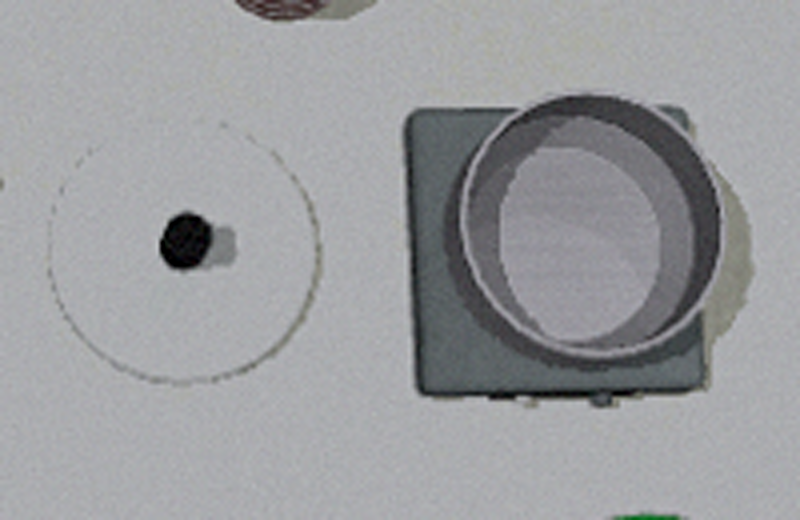

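View pics/s_mill.png

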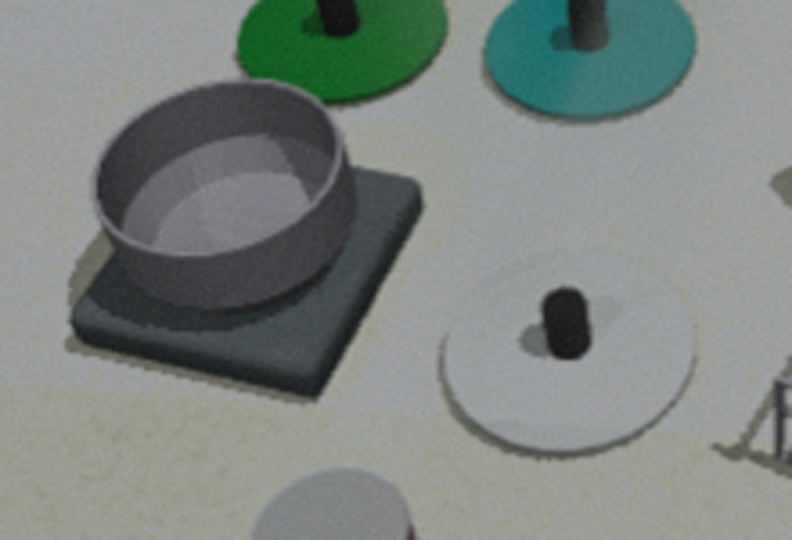

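```bash
cat > fit.py <<'E'
from h import *
from scipy.optimize import least_squares
t=pickle.load(open("top0.pkl","rb"));s=pickle.load(open("scene0.pkl","rb"))
def tc(p): return np.array(p,float)/5+[160,170]-.5
def sc(p): return np.array(p,float)/4.5+[320,220]-.5
ends=[(115,84),(65,84),(-65,84),(-115,84)]
et=tc([(163,97),(268,118),(530,172),(635,190)])
es=sc([(580,503),(465,452),(213,350),(105,300)])
def T(p,P):
    P=np.asarray(P,float)/1000; c,q=np.cos(p[2]),np.sin(p[2])
    return np.c_[p[0]+c*P[:,0]-q*P[:,1],p[1]+q*P[:,0]+c*P[:,1],P[:,2]]
def res(p):
    P=T(p,[(125+p[3]*1000,y,z) for y,z in ends])
    return np.r_[(proj(t,P)-et).ravel(),(proj(s,P)-es).ravel()]
x0=[*ray(t,[tc((350,380))],0.05)[0][:2],0,0]
f=least_squares(res,x0);p=f.x;print("rack",p,np.abs(f.fun).max(),f.fun.round(1))
def bothz(uvt,uvs,z):
    return ray(t,[uvt],z)[0],ray(s,[uvs],z)[0]
def model(p):
    L=[]
    a=np.radians(np.arange(90,271,1.5))
    for r,z in((18,30),(25,84)):
        for sg in(1,-1):
            R=90+sg*r
            for A in a:
                if z==84 and abs(A-np.pi)<np.radians(42): continue
                L.append((R*np.cos(A),R*np.sin(A),z))
            for X in np.arange(0,126,4):
                for y in(R,-R): L.append((X,y,z))
    return T(p,L)
if __name__=="__main__":
    M=model(p)
    crop(t,160,170,160,140,5,"pics/t_fit.png",1.6,[(proj(t,M),(0,0,255))])
    crop(s,320,220,170,140,4.5,"pics/s_fit.png",1,[(proj(s,M),(0,0,255))])
    # large ball, small ball
    for nm,a,b,z in(("L",tc((542,397)),sc((232,208)),.059),("S",tc((181,302)),sc((567,371)),.051)):
        for q in bothz(a,b,z):
            d=q[:2]-p[:2];c,n=np.cos(p[2]),np.sin(p[2]);print(nm,q,"rack",c*d[0]+n*d[1],-n*d[0]+c*d[1])
E
python3 fit.py
```

```text
rack [ 0.37136806  0.21723084 -0.2043152   0.13620555] 2.8244368506399837 [ 0.   1.2 -0.9  1.  -0.5  0.8 -0.9  1.4 -0.5  0.7  0.6  1.8 -2.8 -0.5
 -0.3  1.6]
L [0.51153736 0.09425457 0.059     ] rack 0.16220527537264592 -0.09197849526402992
L [0.50868835 0.09445968 0.059     ] rack 0.1593739146395973 -0.09235570519848488
S [0.55925674 0.27142969 0.051     ] rack 0.17298386538828678 0.09119350997689994
S [0.55667091 0.2689656  0.051     ] rack 0.1709517794966211 0.08825601424810557
```

```bash
sed -i 's/^f=least_squares(res,x0);p=f.x/f=least_squares(lambda q:res([*q,0]),x0[:3]);p=f.x/' fit.py; python3 fit.py
```

```text
rack [ 0.50474055  0.18959519 -0.2043152 ] 2.8244368731020586 [ 0.   1.2 -0.9  1.  -0.5  0.8 -0.9  1.4 -0.5  0.7  0.6  1.8 -2.8 -0.5
 -0.3  1.6]
L [0.51153736 0.09425457 0.059     ] rack 0.02599972576205823 -0.0919784951431653
L [0.50868835 0.09445968 0.059     ] rack 0.023168365028525324 -0.09235570507398526
S [0.55925674 0.27142969 0.051     ] rack 0.03677831601286297 0.09119351008392654
S [0.55667091 0.2689656  0.051     ] rack 0.034746230117426 0.08825601435774105
```

View pics/t_fit.png

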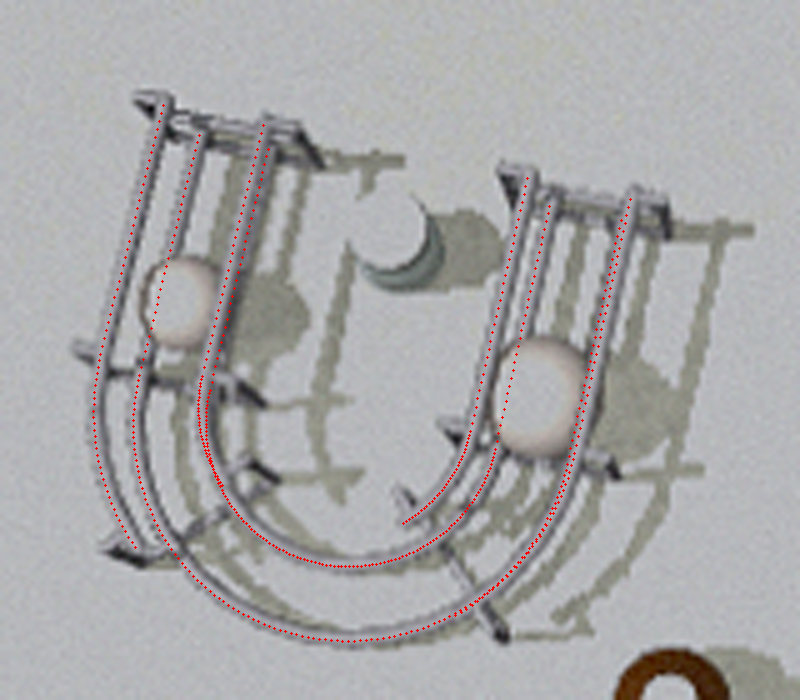

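View pics/s_fit.png

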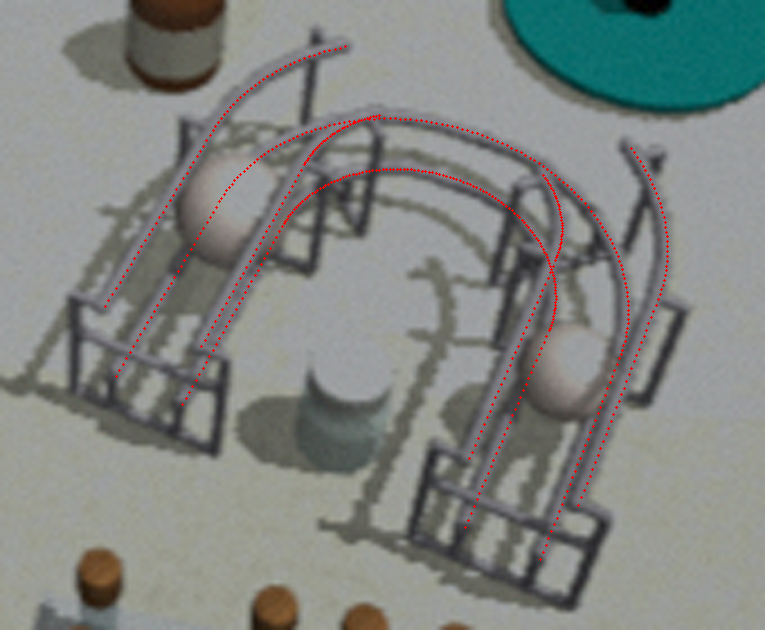

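```bash
cat > fit2.py <<'E'
from h import *
from scipy.optimize import least_squares
t=pickle.load(open("top0.pkl","rb"));s=pickle.load(open("scene0.pkl","rb"))
tm=lambda p: np.array(p,float)/4+[310,170]-.5
sm=lambda p: np.array(p,float)/3.6+[120,180]-.5
def circ(P,r):
    return least_squares(lambda q:np.hypot(P[:,0]-q[0],P[:,1]-q[1])-r,P[:,:2].mean(0))
def show(n,f): print(n,f.x.round(4),(f.fun*1000).round(1))
bt=tm([(461,225),(722,222),(590,93),(600,357),(500,133),(500,314)])
bs=sm([(94,185),(240,79),(348,155),(215,256),(130,240),(310,224),(150,112)])
show("bowl t",circ(ray(t,bt,.12),.08)); show("bowl s",circ(ray(s,bs,.12),.08))
lt=tm([(47,245),(321,250),(185,384),(90,348),(285,345),(295,180),(65,180)])
ls=sm([(443,352),(696,340),(560,452),(480,424),(655,423)])
show("lid t",circ(ray(t,lt,.010),.084)); show("lid s",circ(ray(s,ls,.010),.084))
print("knob",ray(t,[tm((188,239))],.056),ray(s,[sm((565,299))],.056))
print("bottle",ray(t,[(294,310.5)],.11))
E
python3 fit2.py
python3 - <<'E'
from h import *
t=pickle.load(open("top0.pkl","rb"));s=pickle.load(open("scene0.pkl","rb"))
def ci(x,y,r,z): 
    a=np.radians(np.arange(0,360,3)); return np.c_[x+r*np.cos(a),y+r*np.sin(a),0*a+z]
import re
E
```

```text
bowl t [ 0.5568 -0.3516] [-0.3 -3.4 -1.  -2.4 -3.  -1.2]
bowl s [ 0.558  -0.3445] [ 2.1  0.7 -1.9 -1.4 -1.6  2.8 -1.5]
lid t [ 0.5608 -0.1202] [ 1.5  2.5 -0.4  0.9  2.1  0.5  2.7]
lid s [ 0.5588 -0.1183] [ 1.1 -0.9  0.1 -1.6  1.4]
knob [[ 0.55991744 -0.11882004  0.056     ]] [[ 0.5563749  -0.11891662  0.056     ]]
bottle [[0.36334414 0.0300646  0.11      ]]
```

Run:
```python
from h import *
t=pickle.load(open("top0.pkl","rb"));s=pickle.load(open("scene0.pkl","rb"))
def ci(x,y,r,z): 
    a=np.radians(np.arange(0,360,3)); return np.c_[x+r*np.cos(a),y+r*np.sin(a),0*a+z]
R=[]
x,y=.557,-.349
C=[ci(x,y,.08,.12),ci(x,y,.076,.12),ci(.559,-.119,.084,.014),ci(.559,-.119,.015,.056)]
# base square yaw unknown: skip
for c,n,g,w in((t,"t",1.5,(310,170,200,130,4)),(s,"s",1,(120,180,220,150,3.6))):
    crop(c,*w,f"pics/{n}_mfit.png",g,[(proj(c,P),col) for P,col in zip(C,[(0,0,255),(0,255,0),(0,0,255),(255,0,255)])])
```

```text
(no output)
```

View pics/t_mfit.png

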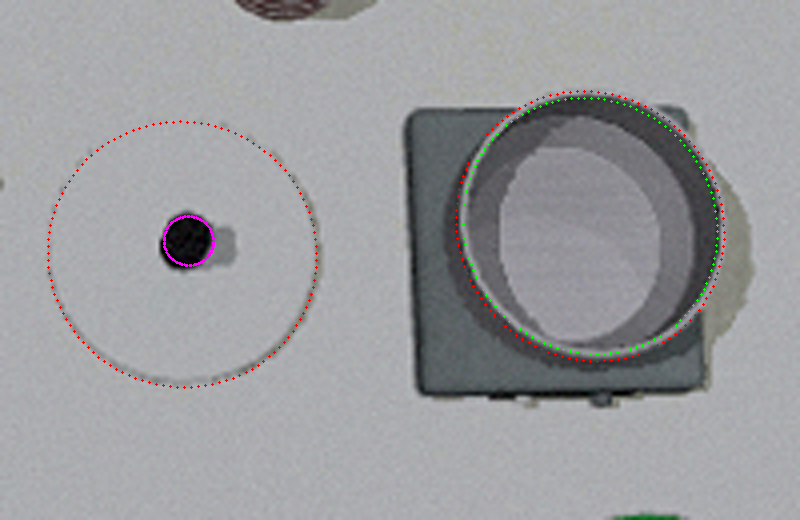

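View pics/s_mfit.png

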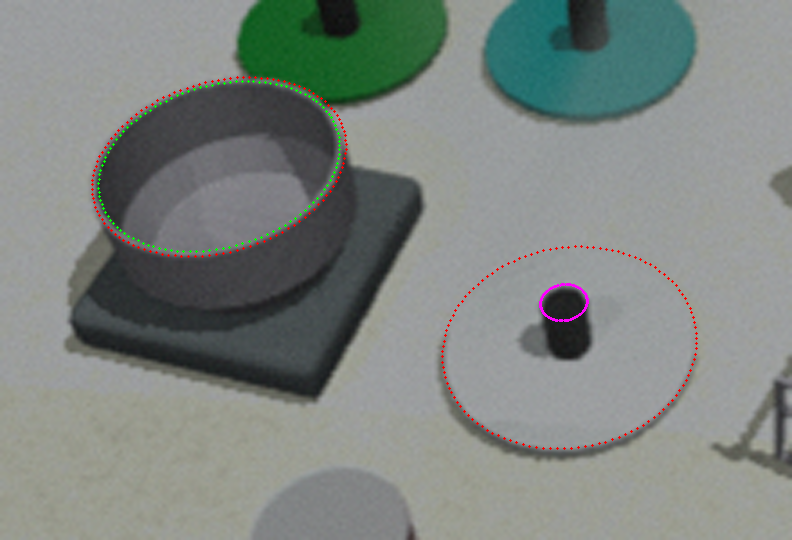

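```bash
cat >> h.py <<'E'
RK=np.array([.50474,.18960,-.20432])
def rw(x,y,z):
    c,q=np.cos(RK[2]),np.sin(RK[2]); x,y=x/1000,y/1000
    return np.array([RK[0]+c*x-q*y,RK[1]+q*x+c*y,z/1000])
from scipy.spatial.transform import Rotation as Ro
def ori(phi):
    c,q=np.cos(phi),np.sin(phi)
    return Ro.from_matrix(np.array([[c,0,-q],[q,0,c],[0,-1,0]])).as_rotvec()
def step(n,st):
    print(n,"t%.1f"%st["time"],"p",st["eef_pos"].round(4),"F",st["ft_force"].round(1),"w%.4f"%st["grip_width"])
E
python3 - <<'E'
from h import *
from bench import *
print(Ro.from_rotvec(read_state()["tool_rot"]).as_matrix().round(2))
for nm,P in(("push0",rw(84,-90,45)),("apex",rw(-90,0,36)),("bowl",(.557,-.349,.057)),("lid",(.558,-.1185,.021))):
    for d in range(-180,180,30):
        q=ik(np.array(P)+[0,0,.15],ori(RK[2]+np.radians(d))); q2=ik(np.array(P),ori(RK[2]+np.radians(d)))
        print(nm,d,None if q is None or q2 is None else q2.round(2))
E
```

```text
[[ 0.27 -0.   -0.96]
 [ 0.96 -0.    0.27]
 [-0.   -1.    0.  ]]
push0 -180 None
push0 -150 None
push0 -120 [ 0.07  0.58  1.7  -0.    0.86  2.37]
push0 -90 [ 0.07  0.58  1.7  -0.    0.86  1.84]
push0 -60 [ 0.07  0.58  1.7  -0.    0.86  1.32]
push0 -30 [0.07 0.58 1.7  0.   0.86 0.79]
push0 0 [ 0.07  0.58  1.7  -0.    0.86  0.27]
push0 30 [ 0.07  0.58  1.7  -0.    0.86 -0.25]
push0 60 [ 0.07  0.58  1.7  -0.    0.86 -0.78]
push0 90 [ 0.07  0.58  1.7  -0.    0.86 -1.3 ]
push0 120 [ 0.07  0.58  1.7  -0.    0.86 -1.82]
push0 150 [ 0.07  0.58  1.7  -0.    0.86 -2.35]
apex -180 [ 0.36  0.44  1.99  0.    0.72 -2.57]
apex -150 None
apex -120 [ 0.36  0.44  1.99 -0.    0.72  2.66]
apex -90 [ 0.36  0.44  1.99 -0.    0.72  2.14]
apex -60 [ 0.36  0.44  1.99 -0.    0.72  1.61]
apex -30 [0.36 0.44 1.99 0.   0.72 1.09]
apex 0 [ 0.36  0.44  1.99 -0.    0.72  0.57]
apex 30 [ 0.36  0.44  1.99 -0.    0.72  0.04]
apex 60 [ 0.36  0.44  1.99 -0.    0.72 -0.48]
apex 90 [ 0.36  0.44  1.99 -0.    0.72 -1.  ]
apex 120 [ 0.36  0.44  1.99 -0.    0.72 -1.53]
apex 150 [ 0.36  0.44  1.99  0.    0.72 -2.05]
bowl -180 [
[... 334 characters left out ...]
 0.69  1.45 -0.    1.   -0.95]
bowl 60 [-0.63  0.69  1.45 -0.    1.   -1.47]
bowl 90 [-0.63  0.69  1.45 -0.    1.   -2.  ]
bowl 120 [-0.63  0.69  1.45 -0.    1.   -2.52]
bowl 150 None
lid -180 None
lid -150 [-0.29  0.61  1.72  0.    0.81  2.53]
lid -120 [-0.29  0.61  1.72 -0.    0.81  2.01]
lid -90 [-0.29  0.61  1.72 -0.    0.81  1.48]
lid -60 [-0.29  0.61  1.72 -0.    0.81  0.96]
lid -30 [-0.29  0.61  1.72  0.    0.81  0.44]
lid 0 [-0.29  0.61  1.72 -0.    0.81 -0.09]
lid 30 [-0.29  0.61  1.72 -0.    0.81 -0.61]
lid 60 [-0.29  0.61  1.72 -0.    0.81 -1.13]
lid 90 [-0.29  0.61  1.72 -0.    0.81 -1.66]
lid 120 [-0.29  0.61  1.72 -0.    0.81 -2.18]
lid 150 [-0.29  0.61  1.72 -0.    0.81 -2.7 ]
```

Run:
```python
from h import *
from bench import *
y0=RK[2]
move_ptp(rw(86,-90,200),ori(y0))
command_gripper(0.0,10)
step("above",read_state())
print(line_to(rw(86,-90,110),rate=.2), line_to(rw(86,-90,46),rate=.06,threshold=8)); step("down",read_state())
print(line_to(rw(0,-90,46),rate=.05,threshold=15)); step("leg end",read_state())
for a in (12,24,36,45,53):
    r=np.radians(a)
    h=line_to(rw(-90*np.sin(r),-90*np.cos(r),46),ori(y0-r),rate=.04,threshold=15)
    if h: print("HIT",a);break
step("end",read_state())
sleep(.5)
for n in("scene","top"):
    c=read_camera(n); pickle.dump(c,open(f"{n}1.pkl","wb"))
    crop(c,*((160,150,180,160,4.4) if n=="top" else (320,200,170,150,4.5)),f"pics/{n}1.png",1.5 if n=="top" else 1)
```

```text
above t3.8 p [0.5707 0.084  0.2   ] F [ 0.3  0.4 -0.1] w0.0005
False False
down t5.6 p [0.571  0.084  0.0464] F [0.7 0.6 0. ] w0.0005
False
leg end t7.4 p [0.4886 0.1019 0.0476] F [5.3 1.5 9.4] w0.0006
end t10.2 p [0.4229 0.1511 0.046 ] F [-0.7  1.2 -0.2] w0.0011
```

View pics/scene1.png

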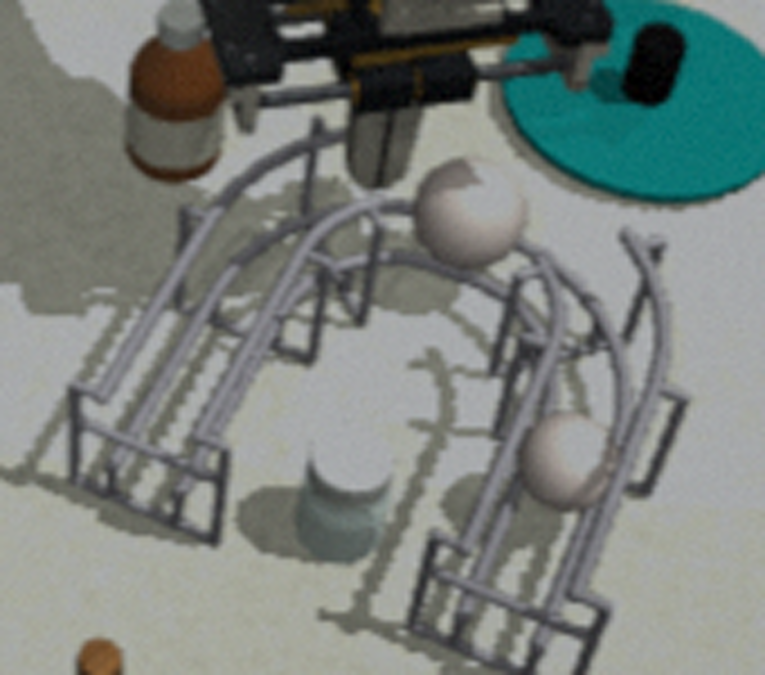

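View pics/top1.png

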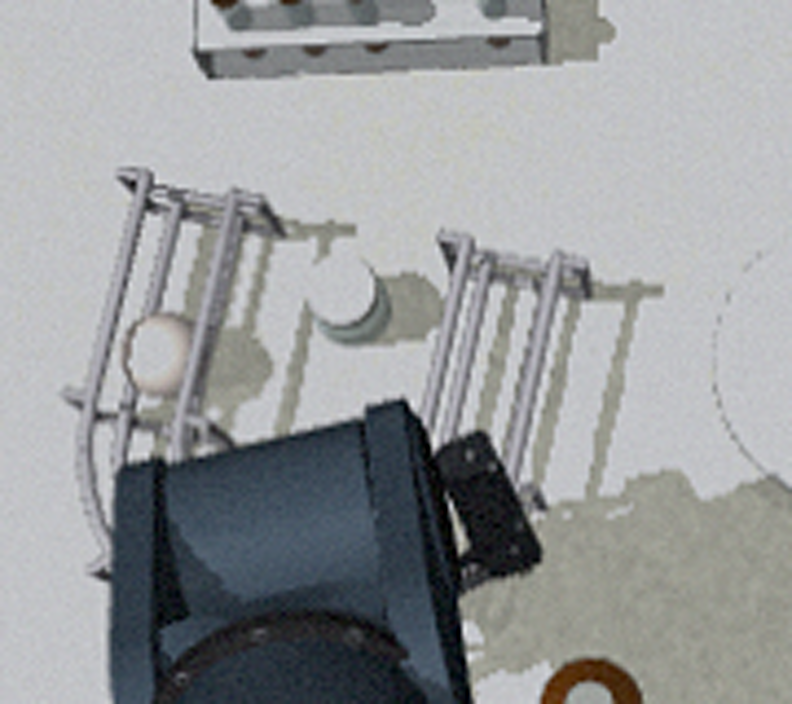

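Run:
```python
from h import *
from bench import *
def rk(q):
    d=q[:2]-RK[:2];c,n=np.cos(RK[2]),np.sin(RK[2]);return np.array([c*d[0]+n*d[1],-n*d[0]+c*d[1]]).round(4)
s=pickle.load(open("scene1.pkl","rb"))
print(rk(ray(s,[np.array([470,211])/4.5+[320,200]-.5],.055)[0]))
r=np.radians(53)
line_to(rw(-90*np.sin(r),-90*np.cos(r),110),rate=.1)
line_to(rw(-90*np.sin(r),-90*np.cos(r),200),rate=.2)
c=read_camera("scene"); pickle.dump(c,open("scene2.pkl","wb")); crop(c,320,200,170,150,4.5,"pics/scene2.png")
step("",read_state())
```

```text
[-0.0919 -0.0054]
 t12.3 p [0.4226 0.1509 0.1984] F [ 0.1  0.5 -0.4] w0.0000
```

View pics/scene2.png

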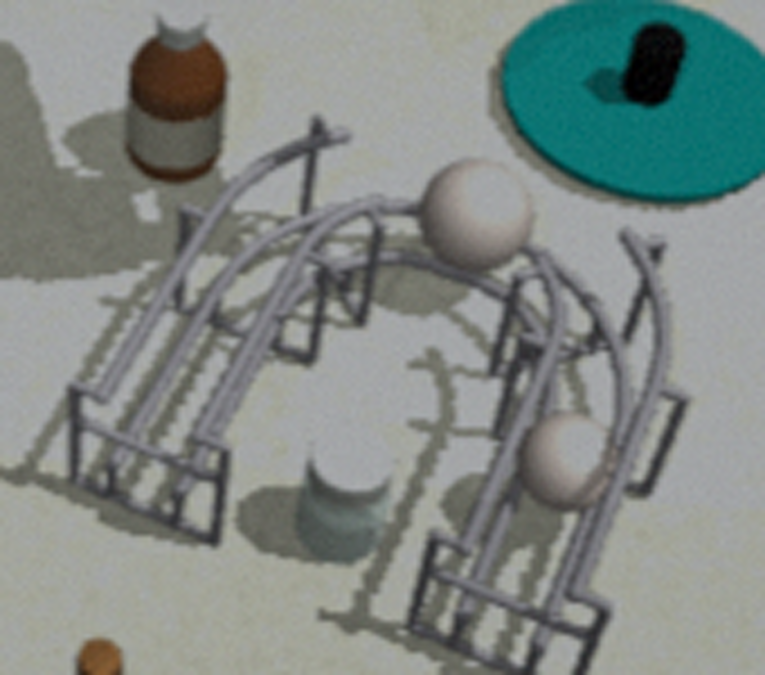

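Run:
```python
from h import *
from bench import *
command_gripper(.093,10)
move_ptp(rw(-90,-1,200),ori(RK[2]))
line_to(rw(-90,-1,130),rate=.2)
print(line_to(rw(-90,-1,35),rate=.08,threshold=8)); step("down",read_state())
command_gripper(.0,25); step("grip",read_state())
print(line_to(rw(-90,-1,60),rate=.05)); step("lift",read_state())
line_to(rw(-90,-1,230),rate=.15); step("up",read_state())
c=read_camera("scene"); crop(c,300,140,190,160,4,"pics/scene3.png")
```

```text
False
down t16.4 p [0.4167 0.207  0.0354] F [ 0.3 -0.2  0.8] w0.0933
grip t17.1 p [0.4164 0.2069 0.0349] F [ 0.9  0.6 -1.1] w0.0549
False
lift t17.8 p [0.4164 0.2069 0.06  ] F [ 0.5 -0.1 -3.3] w0.0548
up t19.0 p [0.416  0.2067 0.2292] F [-0.2 -0.2 -3.8] w0.0546
```

View pics/scene3.png

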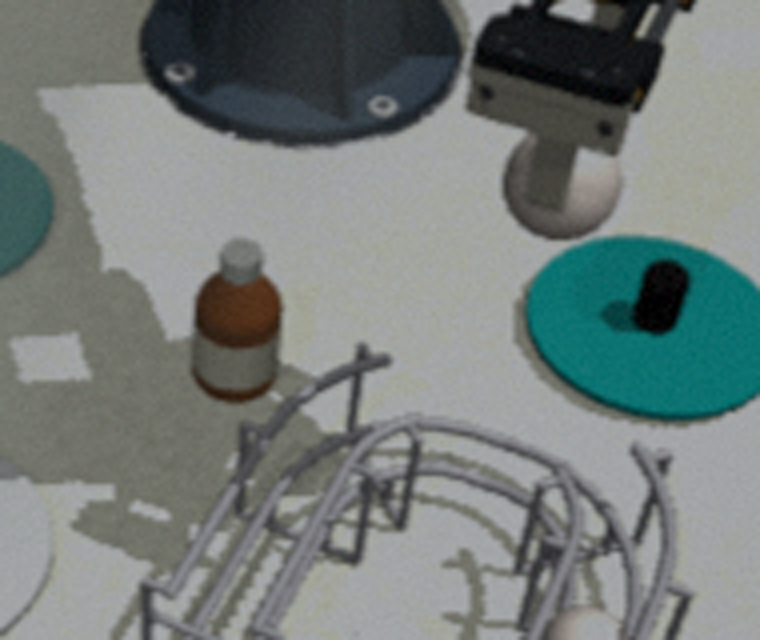

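Run:
```python
from h import *
from bench import *
B=np.array([.557,-.349])
line_to([.45,.0,.25],rate=.25); step("",read_state())
o=ori(RK[2]-np.radians(30))
move_ptp([*B,.25],o); step("over",read_state())
line_to([*B,.12],rate=.15)
line_to([*B,.075],rate=.08); step("in",read_state())
h=line_to([*B,.050],rate=.02,threshold=2.5); step("touch %s"%h,read_state())
c=read_camera("scene"); crop(c,120,140,190,150,4,"pics/scene4.png")
```

```text
t20.1 p [0.4497 0.0007 0.2497] F [ 0.1  0.1 -3.9] w0.0548
over t21.4 p [ 0.5574 -0.3476  0.2503] F [-0.   0.3 -4.4] w0.0551
in t23.2 p [ 0.5572 -0.3492  0.0752] F [-0.2  0.3 -3.6] w0.0549
touch True t24.1 p [ 0.5569 -0.3489  0.0557] F [-0.2  0.   4.7] w0.0544
```

View pics/scene4.png

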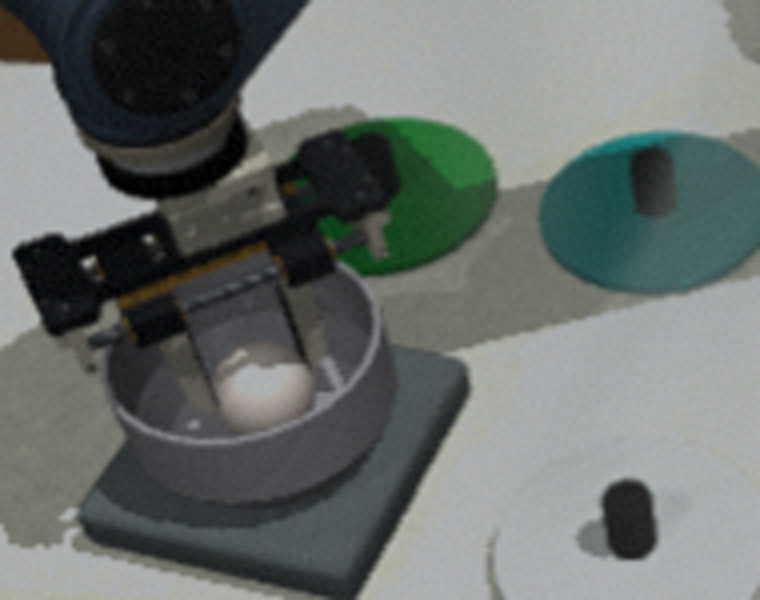

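Run:
```python
from h import *
from bench import *
B=np.array([.557,-.349]); L=np.array([.558,-.1185])
command_gripper(.072,10); step("rel",read_state())
line_to([*B,.13],rate=.08); line_to([*B,.23],rate=.2)
o=ori(RK[2]-np.radians(30))
command_gripper(.093,10)
move_ptp([*L,.2],o)
for n in("scene","top"):
    c=read_camera(n); pickle.dump(c,open(n+"5.pkl","wb")); crop(c,*((120,160,220,160,3.6) if n=="scene" else (310,150,200,150,4)),f"pics/{n}5.png",1 if n=="scene" else 1.5)
line_to([*L,.09],rate=.2)
h=line_to([*L,.023],rate=.05,threshold=6); step("lid %s"%h,read_state())
command_gripper(0,40); step("grip",read_state())
h=line_to([*L,.06],rate=.05); step("lift",read_state())
line_to([*L,.2],rate=.15)
sleep(.2)
c=read_camera("scene"); pickle.dump(c,open("scene6.pkl","wb")); crop(c,120,120,220,160,3.6,"pics/scene6.png");step("up",read_state())
```

```text
rel t24.6 p [ 0.5561 -0.3484  0.0546] F [ 0.2 -0.4  0.6] w0.0721
lid False t30.2 p [ 0.5582 -0.1186  0.0233] F [-0.6  0.3 -0. ] w0.0929
grip t31.2 p [ 0.5582 -0.1186  0.0231] F [ 1.  -1.2  0.4] w0.0280
lift t32.1 p [ 0.5578 -0.1184  0.0598] F [-0.  -0.1 -2.9] w0.0280
up t33.5 p [ 0.5578 -0.1185  0.1994] F [-1.1  0.  -3.1] w0.0278
```

View pics/scene5.png

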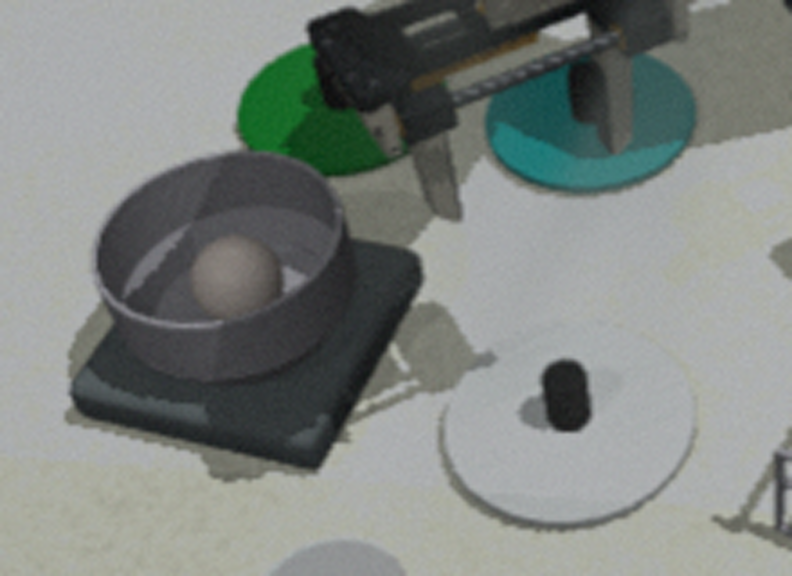

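View pics/top5.png

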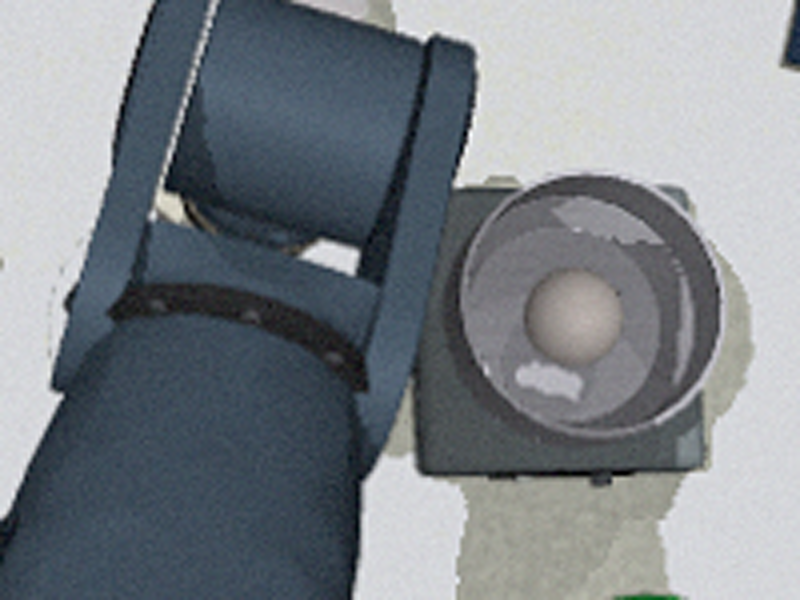

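View pics/scene6.png

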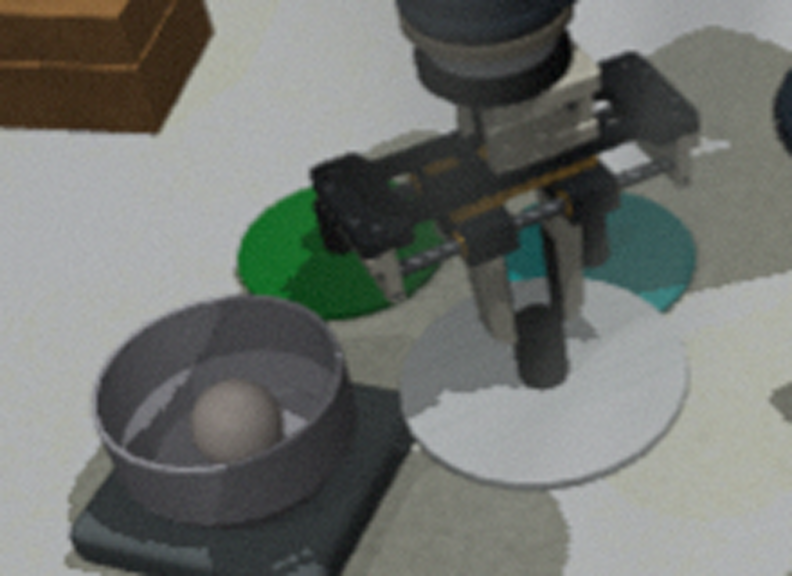

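```bash
cat > ov.py <<'E'
from h import *
from bench import *
def ci(x,y,r,z): 
    a=np.radians(np.arange(0,360,4)); return np.c_[x+r*np.cos(a),y+r*np.sin(a),0*a+z]
E
python3 - <<'E'
from ov import *
c=pickle.load(open("scene6.pkl","rb")); d=.1763
M=[(proj(c,ci(.558,-.1185,r,d+z)),(0,0,255)) for r,z in((.084,.014),(.015,.014),(.015,.056))]
crop(c,200,160,130,100,6,"pics/s6o.png",1,M)
t=read_camera("top"); pickle.dump(t,open("top6.pkl","wb"))
crop(t,300,150,200,150,4,"pics/t6o.png",1.5,[(proj(t,ci(.558,-.1185,r,d+z)),(0,0,255)) for r,z in((.084,.014),)])
E
```

```text
(no output)
```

View pics/s6o.png

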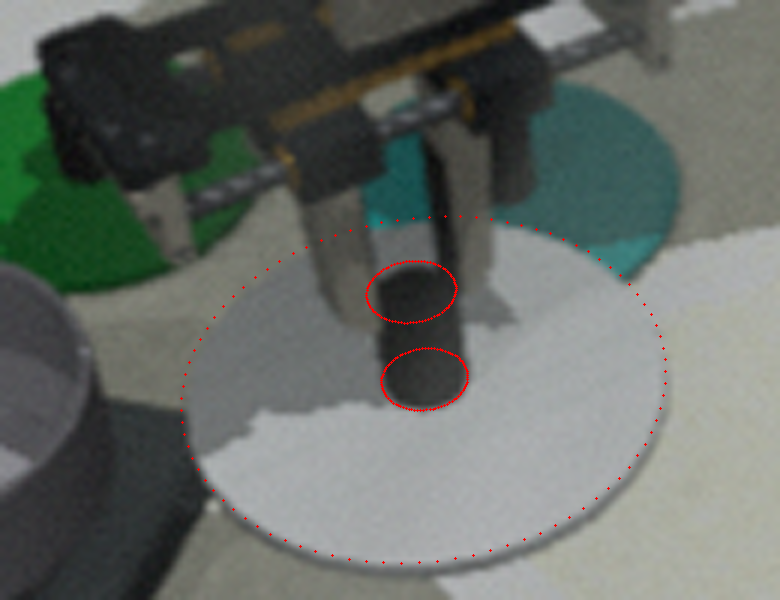

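View pics/t6o.png

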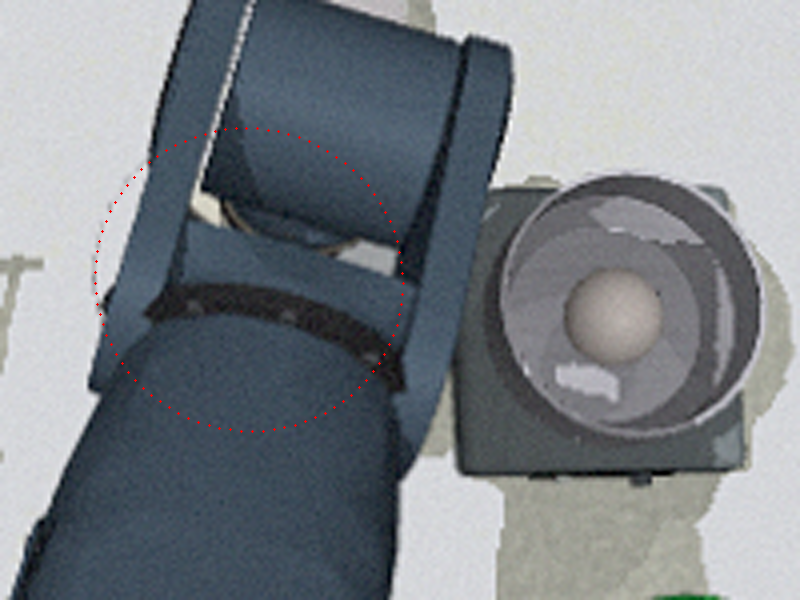

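Run:
```python
from ov import *
B=np.array([.557,-.349])
o=ori(RK[2]-np.radians(30))
line_to([*B,.2],rate=.12)
line_to([*B,.165],rate=.06)
sleep(.2)
c=read_camera("scene"); crop(c,110,140,190,140,4,"pics/scene7.png")
z0=read_state()["ft_force"][2]
h=line_to([*B,.132],rate=.02,threshold=5); st=read_state(); step("touch %s"%h,st)
c=read_camera("scene"); crop(c,110,140,190,140,4,"pics/scene8.png")
```

```text
touch True t37.8 p [ 0.557 -0.349  0.137] F [-0.4 -0.1  6.3] w0.0281
```

View pics/scene7.png

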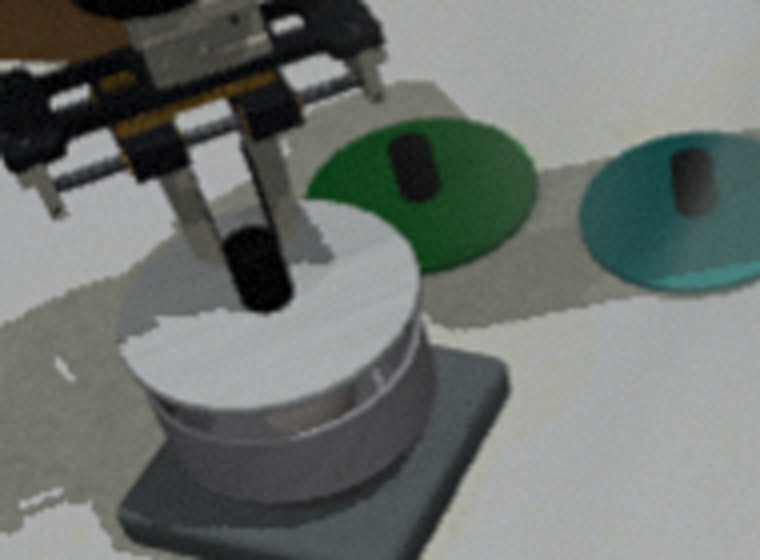

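View pics/scene8.png

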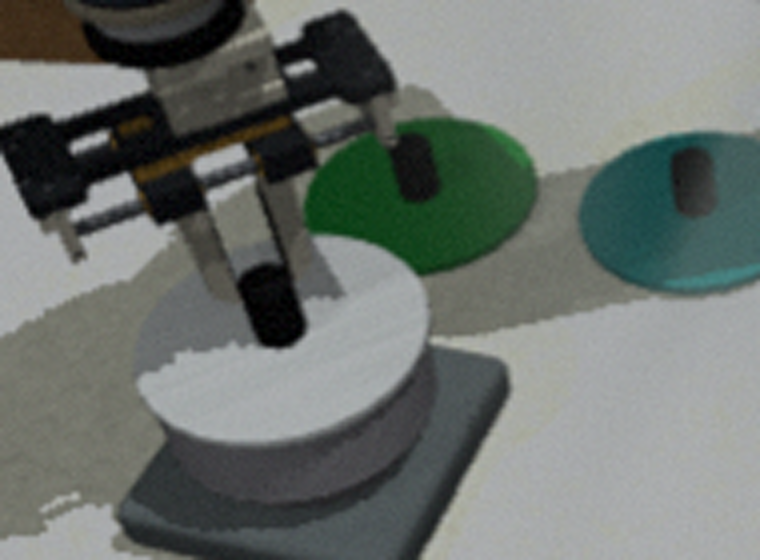

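Run:
```python
from ov import *
B=np.array([.557,-.349])
command_gripper(.06,10); step("rel",read_state())
line_to([*B,.21],rate=.1); line_to([.45,-.1,.3],rate=.2)
move_ptp([.25,-.15,.35],ori(RK[2]-np.radians(30)))
sleep(.3); step("",read_state())
for n in("scene","top"):
    c=read_camera(n); pickle.dump(c,open(n+"9.pkl","wb")); cv2.imwrite(f"pics/{n}9.png",c["color"][:,:,::-1])
    M=[(proj(c,ci(*B,r,z)),k) for r,z,k in((.084,.128,(0,0,255)),(.015,.170,(255,0,255)),(.08,.12,(0,255,0)))]
    w=(130,180,100,90,6) if n=="scene" else (400,170,110,110,5.4)
    crop(c,*w,f"pics/{n}9o.png",1 if n=="scene" else 1.3,M); crop(c,*w,f"pics/{n}9c.png",1)
```

```text
rel t38.6 p [ 0.5563 -0.3485  0.1358] F [-0.2  0.1 -0.5] w0.0599
 t42.2 p [ 0.2504 -0.1499  0.3497] F [0.4 0.8 0.2] w0.0600
```

View pics/scene9o.png

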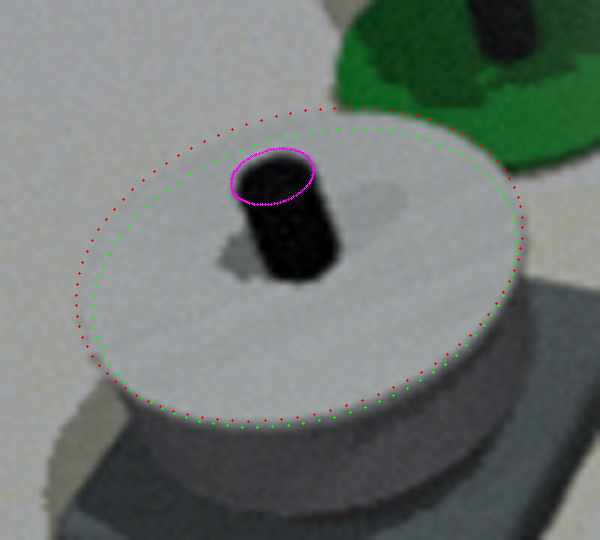

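View pics/top9o.png

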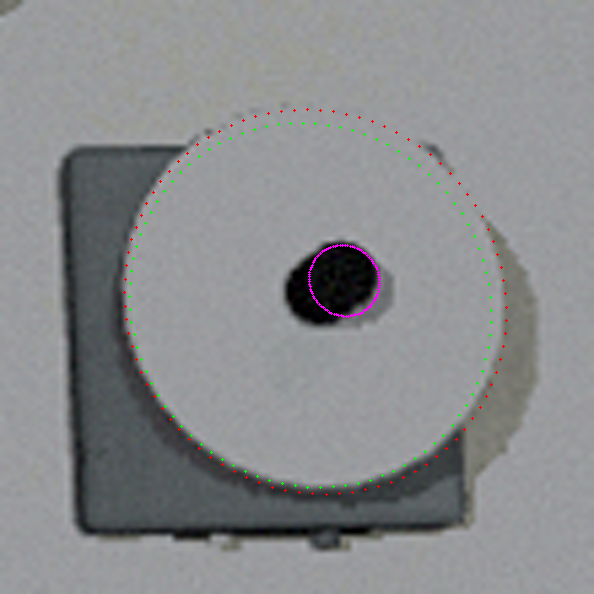

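View pics/scene9.png

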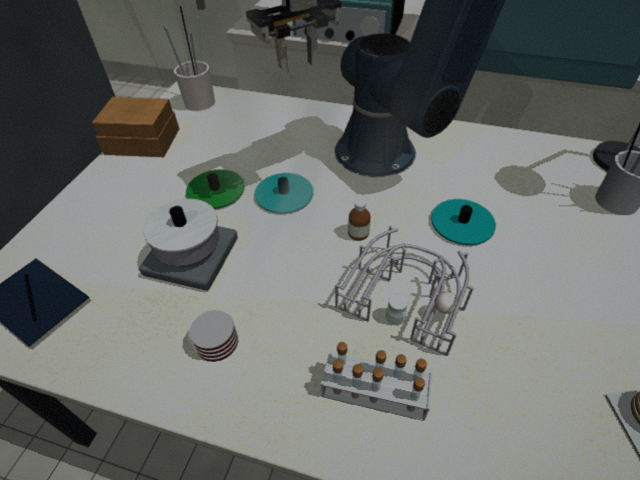

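View pics/scene9c.png

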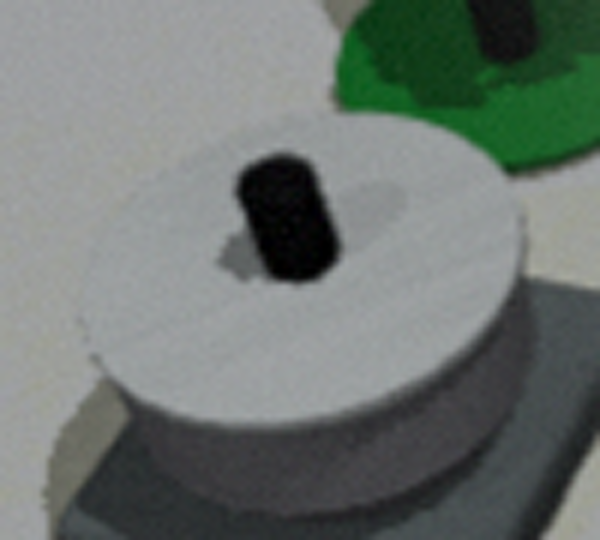

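Run:
```python
from h import *
a=pickle.load(open("scene0.pkl","rb"))["color"].astype(int);b=pickle.load(open("scene9.pkl","rb"))["color"].astype(int)
for n,(x,y,w,h) in dict(bottle=(345,200,30,42),jar=(384,292,26,32),small=(432,288,28,28),dish=(186,306,56,58),tubes=(315,338,120,80)).items():
    print(n,np.abs(a-b)[y:y+h,x:x+w].mean().round(1))
from bench import *
hand_in(); print(read_state()["time"])
```

```text
bottle 2.5
jar 2.5
small 2.5
dish 2.5
tubes 2.5
the job is handed in; nothing more can be done
the job is handed in; nothing more can be done
```

I pushed the large ball along the rack's −y leg to the exit gap, gripped it there and lifted it out. I set it down in the steel bowl, then put the aluminium lid on the bowl. The job went in at about 42 s.

**Ball:** it touched the bowl floor at a TCP height of 55.7 mm, against about 57 mm expected. After release the cameras showed it resting near the middle of the bowl. The gripper read about 55 mm across the 60 mm ball. I can't explain that difference, but the ball stayed in the fingers.

**Lid:** it met the rim at a TCP height of 137.0 mm, against 137.1 mm for fully home. The final pictures show it level and centred to within about 2 mm, which is as fine as the camera calibration allows.

**Forces:** the largest I read was about 11 N, while pushing the ball. I only checked at each step, not continuously.

**Other objects:** the image patches of the bottle, jar, dishes, tube rack and small ball differ from the first picture by the same low amount everywhere. That is camera noise, so none of them moved.

**Disagreement:** my first fits of the bowl from the two cameras differed by 7 mm in y because of imprecise edge picks. I used a compromise position, which overlays on both pictures and the lid's contact height confirmed.

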